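# Open the vacuum packer past its safety catch and take out the sealed jar

### The arm

A 6-joint arm with a two-finger parallel gripper is mounted at the origin on a cart in front of the work surface, level with it; the furniture and walls round the work are solid. World frame = base frame: x ahead of the robot, y to its left, z up, the work surface at z = 0. Lengths are in m, angles in degrees, forces in N, time in s.
With the tool pointing down it reaches from about 0.3 to 0.75 m from the base axis. Payload 8.5 kg.
Tool frame: the origin (TCP) lies between the finger pads; the fingertips stand env.finger_overhang ahead of it and the grasp point (between the pads) lies 2 mm behind it (env.finger_overhang is the distance from the TCP to the fingertips, in m); z points along the fingers, y is the line along which they close (so a half turn about z gives the same grasp; the last joint's range is limited). The gripper opens to 85 mm and grips with 20 to 120 N. Pads are 22 mm wide; open, the fingers measure 114 mm over their backs; the gripper's body (76 mm by 85 mm) begins 54 mm behind the grasp point. The pads swing forward as they close: fully open they stand 13 mm farther back than shut.
Start: joints at [-89.456, 21.807, 74.336, -0, 83.858, -12.336], TCP at [0.123, -0.536, 0.248] pointing down, gripper open.
Joint ranges: [-178.18, 178.18], [-50.72, 133.34], [12.68, 142.11], [-81.47, 261.47], [9.98, 163.14], [-165.26, 165.26]. Speed limits (degrees/s): [136.94, 136.94, 180, 180, 180, 180].

### API

Orientations are given as a 3x3 rotation matrix whose columns are the frame's x, y, z axes.
In Python, from rig import env gives the robot as it stands. The module is installed in compiled form; this text tells all that it offers.
- The arm moves only by the tool jog_arm, never from a script. Its arguments are lists of equal length, an entry for each row: "hand": the finger opening in m, from 0 to 0.0854; "travel": the shift along the world's x, y, z in m, a list of three; "yaw": the turn about the world's z in rad. A call has exactly 5 rows; each row shifts and turns the commanded pose from where the row before left it; what a row does not reach is not made up. A row lasts 1/8 s, in which the tool goes at most 62.5 mm and 10.7 degrees, less where a joint would pass 70% of its speed; a pose out of reach is approached as far as the arm can. A call is refused whole if a number of a shift passes 0.0625 or a number of a turn 0.188, either way. A call with a gripper value outside its range is refused whole. The fingers move at their own pace and stop on an object; "grip_force" is the grip in N (left out, the last holds). Time passes only in rows, so rows that do not move let the fingers close, or fill a call up. It gives the time, the measured TCP pose, the force, the opening and the grip force at its end, in the units of the state.
- env.observe(): the state, without advancing time (a new reading comes with each control period).
- env.get_image(name): name is "scene" or "side" or "wrist"; returns the picture (400x640x3 uint8, red, green, blue); there is no depth.
- env.calibration(name): a dict with "fx", "fy", "cx", "cy" (pixels), "position" and "rotation" of the camera in the world; the wrist camera has in their place "hand_eye" (4x4, takes a point from camera to tool coordinates, whose origin is the TCP and whose axes are the flange's). Camera axes: x right, y down, z forward; pixel columns grow to the right and rows downward; lengths in m; the calibration is good to about 2 mm. A picture is of the moment at which its call begins: read the wrist's pose just before it. calibration takes no time and is no camera call.
- env.close_job(): hands the job in; it is judged then, once.
The state is a dict: "time_s": time; "q": joint angles; "qvel": joint speeds; "joint_efforts": joint torques, N m; "position": TCP position; "tool_rot": TCP orientation; "ft_force": force on the tool from outside, world axes, zero at the start; "wrist_torque": the same for the moment, N m; "grip_width": finger opening in m; "gripper_force": force on a finger pad.
Only numpy, scipy, OpenCV 4.12 (cv2) and the standard library are available. Lean on these libraries where they do the work, as an engineer would, in place of code of your own. Each camera call takes 0.05 s, during which the arm holds its last target. There are 200 camera calls.

### The job

The vacuum packer has finished and its clear hood has popped up a little onto the safety catch. Reach under the raised front edge, feel for the hidden catch, push it gently to the left and hold it there while you lift the hood, raise the hood until it stands fully upright, then lift the jar out of the chamber and set it gently, upright, on the wooden board. Do not force the hood or the catch and do not disturb the other things on the worktop.

Things in the scene. Friction and masses are not known exactly. Their poses are not given: they have to be found in the camera images.
- packer: the bench vacuum packer, fixed: grey housing, steel deck 105 mm above the worktop. Origin on the worktop under the chamber; x points from its front to its hinge (away from the robot), y to the left. Housing x -65 to 135, y -185 to 125 mm; chamber well 130 x 170 mm centred at x 20, y 0, floor 65 mm above the worktop. Hood with white frame (y -120 to 120 mm) and clear dome, hinged at the rear
- catch_zone (a point): middle of the zone under the lip where the hidden spring catch can be: a dark upright tongue 8 mm thick, its tip 4 to 12 mm behind the lip's front edge, 73 to 102 mm above the worktop, linked back to the housing. It stands up to 45 mm right or left (packer y) of this point: find it by feel, coming from the right. Nothing else is under the lip for 45 mm behind its edge
- catch_zone_right (a point): right-hand end of that zone, 45 mm from its middle. How the catch behaves: it yields only to the left (packer +y), begins to move at about 2 N, frees the hood after 10 mm and meets a firm stop after 21 mm at about 5 N. Let go, it springs back, so it must be kept aside until the lip is some 10 mm higher than at the start. Pulling up hard on the hood while it is hooked makes it bind
- hood (a joint): opening angle of the hood, rad: 0 shut, about 0.046 at the start (lip about 11 mm up), stopped by the catch at about 0.055, free of it from 0.09 on, upright at 1.57, end stop 1.80. The hinge is stiff: the hood stays wherever it is left and takes about 4 N at the lip to lift
- lip (a point): middle of the lower front edge of the hood's lip; moves with the hood. The lip is a white plate 4 mm thick and 240 mm wide; it stands out 22 mm from the hood's front wall (27 mm high) and overhangs the housing's front by 65 mm. A level ledge 36 mm deep leads from the wall to the foot of the dome
- hinge_mid (a point): middle of the hood's hinge line (parallel to the packer's y axis), 113 mm above the worktop; the lip's edge is 248 mm in front of it and, with the hood shut, 8 mm lower
- jar_mid (a point): centre, half-way up, of the jar in the chamber: round glass jar of nuts with a black screw lid, 63 mm across, 94 mm high, 0.33 kg, closed; stands upright on the chamber floor, its top 54 mm above the deck
- jar: the same jar; origin at the centre of its underside, z up
- board: loose wooden board to the right of the packer, 200 x 150 mm (its x and y), 18 mm thick; origin at the centre of its underside
- spray_can: bystander: orange spray can, 61 mm across, 194 mm high; origin at the centre of its underside
- polish_can: bystander: silver spray can with a black cap, 66 mm across, 213 mm high; origin at the centre of its underside
- open_jar: bystander: glass jar with a pale lid, 64 mm across, 97 mm high; origin at the centre of its underside
- spice_a: bystander: spice jar with a green cap, 46 mm across, 106 mm high; origin at the centre of its underside
- spice_b: bystander: spice jar with a green cap, 46 mm across, 106 mm high; origin at the centre of its underside
- timer: bystander: orange and white kitchen timer, 68 mm across, 57 mm high; origin at the centre of its underside

How it is judged:
By the outcome, as a careful person would: the job done as asked, in the order asked, and still so for the second after the job is handed in, with the robot touching nothing.
It also fails if it takes over 72 s, if anything falls off the work surface, if the arm or the gripper's body presses on something with over 40 N, if the wrist force passes 120 N, or if a joint passes its speed limit or range.

## Working session

There is one attempt and no reset: what is moved stays moved. The work goes in short steps, Python scripts to look and compute and a tool call to move; the robot and the scene stay as the last step left them, time stands still between calls to the robot, and variables do not carry over. Pictures are saved under pics/ and viewed, at most 10 in all, crops included, and the job is handed in when it is done.

Besides the shell and the picture viewer there is one more tool, called after ">>>" as name(argument=value, ...), one argument or row to a line, values as JSON. jog_arm: Moves the arm, as the interface text tells. Its arguments: {"type":"object","properties":{"hand":{"type":"array"},"travel":{"type":"array"},"yaw":{"type":"array"},"grip_force":{"type":"number"}},"required":["hand","travel","yaw"]}

```bash
mkdir -p pics
python3 - <<'E'
from rig import env
import cv2,json
o=env.observe();print({k:o[k] for k in('time_s','position','tool_rot','ft_force','grip_width')},env.finger_overhang)
for n in('scene','side'):
    cv2.imwrite(f'pics/{n}0.png',env.get_image(n)[:,:,::-1]);print(n,env.calibration(n))
print(env.calibration('wrist'))
E
```

```text
{'time_s': 0.0, 'position': array([ 0.12259786, -0.53588652,  0.2477131 ]), 'tool_rot': array([[ 9.74836326e-01,  2.22921817e-01, -9.93909019e-06],
       [ 2.22921598e-01, -9.74835302e-01,  1.44732459e-03],
       [ 3.12951251e-04, -1.41312022e-03, -9.99998953e-01]]), 'ft_force': array([ 0.93310477,  0.60659675, -0.05218862]), 'grip_width': 0.08536380878063157} 0.017
scene {'fx': 503.30010284387464, 'fy': 503.30010284387464, 'cx': 319.0252344095702, 'cy': 206.56810007872397, 'position': array([-0.74060525,  1.0158221 ,  1.21749273]), 'rotation': array([[-0.63757336, -0.4170996 ,  0.64770992],
       [-0.77019385,  0.3640578 , -0.52370159],
       [-0.01736812, -0.83276038, -0.5533611 ]])}
side {'fx': 467.6709708467355, 'fy': 467.6709708467355, 'cx': 313.85866601206317, 'cy': 203.86689974430323, 'position': array([ 0.36673034, -1.46892205,  1.38230167]), 'rotation': array([[ 0.98826431, -0.1112842 ,  0.10463974],
       [-0.15209486, -0.65331964,  0.74164722],
       [-0.01417042, -0.74885865, -0.66257824]])}
{'fx': 330.7159479129533, 'fy': 330.7159479129533, 'cx': 324.3425026565875, 'cy': 198.87350535423715, 'hand_eye': array([[-1.21539070e-03, -9.59198500e-01, -2.82730896e-01,
         7.10432750e-02],
       [ 9.99999244e-01, -1.21883462e-03, -1.63708452e-04,
         4.66499152e-04],
       [-1.87573303e-04, -2.82730881e-01,  9.59199256e-01,
        -1.25494812e-01],
       [ 0.00000000e+00,  0.00000000e+00,  0.00000000e+00,
         1.00000000e+00]])}
```

View pics/scene0.png

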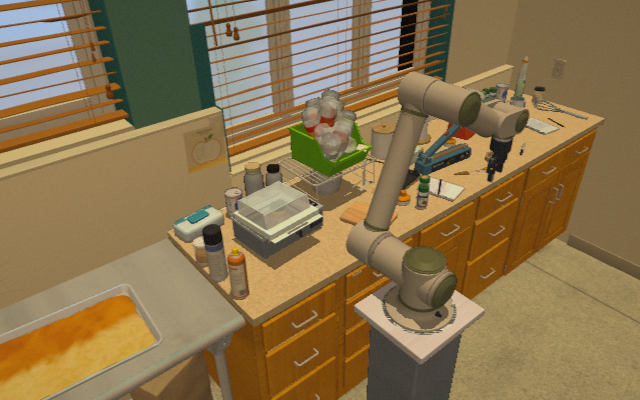

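View pics/side0.png

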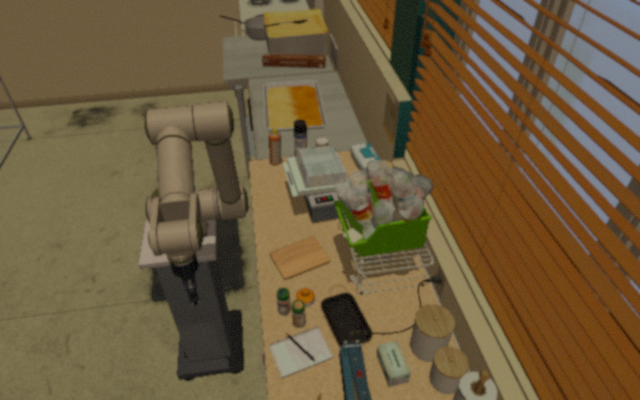

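The scene view shows the packer at about (278,215), the cans at (213,252) and (237,272), and the board at (368,212). The side view shows the packer at (318,180) and the board at (300,257). I'll enlarge both.

Run:
```python
import cv2,numpy as np
a=cv2.imread('pics/scene0.png')[165:305,180:440];b=cv2.imread('pics/side0.png')[120:340,240:440]
a=cv2.resize(a,None,fx=3,fy=3,interpolation=2)  # 780x420
cv2.imwrite('pics/c1.png',a)
cv2.imwrite('pics/c2.png',cv2.resize(b[:160],None,fx=3.75,fy=3.75,interpolation=2))
```

```text
(no output)
```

View pics/c1.png

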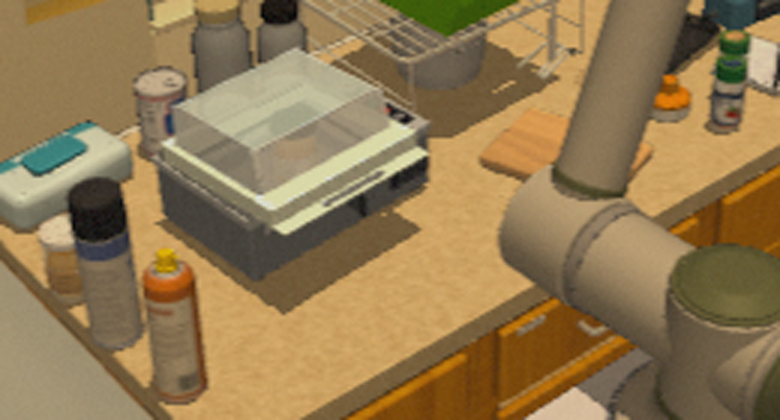

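View pics/c2.png

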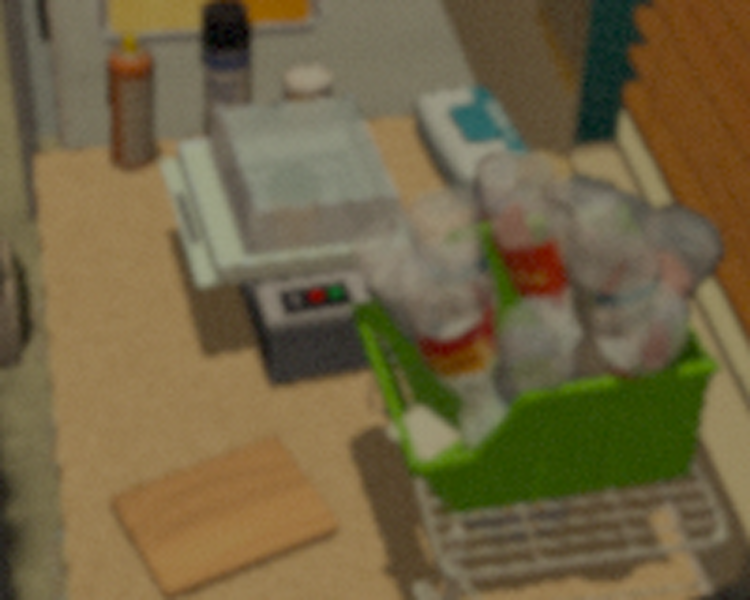

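The crops show the lip front edge in scene px from about (272,243) to (323,216), and in side px from (284,163) to (294,196). The board's corners are clear in the side view. Next I cast rays.

```bash
cat > h.py <<'E'
import numpy as np
from rig import env
def ray(n,u,v):
    c=env.calibration(n);d=c['rotation']@np.array([(u-c['cx'])/c['fx'],(v-c['cy'])/c['fy'],1]);return c['position'],d
def plane(n,u,v,z):
    p,d=ray(n,u,v);return np.round(p+d*(z-p[2])/d[2],3)
def wray(u,v,o):
    c=env.calibration('wrist');H=c['hand_eye'];R=o['tool_rot']
    d=np.array([(u-c['cx'])/c['fx'],(v-c['cy'])/c['fy'],1])
    return o['position']+R@H[:3,3],R@H[:3,:3]@d
def wplane(u,v,z,o):
    p,d=wray(u,v,o);return np.round(p+d*(z-p[2])/d[2],4)
E
python3 - <<'E'
from h import *
S=lambda x,y,z:plane('scene',x/3+180,y/3+165,z)
D=lambda x,y,z:plane('side',x/3.75+240,y/3.75+120,z)
print('lip scene L,R',S(275,235,.116),S(428,152,.118))
print('lip side L,R',D(165,160,.118),D(202,285,.116))
print('housing FL base',S(258,277,0),'FR top',S(428,178,0.0),'side FRbase',D(275,382,0),D(245,290,.105))
b=[D(*p,.018) for p in((113,500),(272,438),(340,527),(165,597))];print('board',b,np.mean(b,0))
print('board scene',[S(*p,.018) for p in((480,158),(525,112))])
print('orange base side',D(135,160,0),S(180,390,0),'polish',S(115,335,0))
print('orange top',S(167,265,.18),'polish top',S(97,190,.213))
print('timer',S(670,105,.02))
E
```

```text
lip scene L,R [0.477 0.252 0.116] [0.488 0.005 0.118]
lip side L,R [0.476 0.248 0.118] [0.492 0.011 0.116]
housing FL base [0.548 0.238 0.   ] FR top [ 0.572 -0.063  0.   ] side FRbase [ 0.565 -0.036  0.   ] [0.54  0.008 0.105]
board [array([ 0.368, -0.204,  0.018]), array([ 0.546, -0.141,  0.018]), array([ 0.596, -0.28 ,  0.018]), array([ 0.408, -0.342,  0.018])] [ 0.4795  -0.24175  0.018  ]
board scene [array([ 0.542, -0.132,  0.018]), array([ 0.586, -0.259,  0.018])]
orange base side [0.447 0.415 0.   ] [0.438 0.424 0.   ] polish [0.571 0.433 0.   ]
orange top [0.44  0.417 0.18 ] polish top [0.571 0.425 0.213]
timer [ 0.459 -0.428  0.02 ]
```

>>> jog_arm(
  hand=[0,0,0,0,0],
  travel=[
    [0.05,0.02,0.05],
    [0.05,0.02,0.05],
    [0.05,0.02,0.05],
    [0.05,0.02,0.05],
    [0.05,0.02,0.05],
  ],
  yaw=[-0.12,-0.12,-0.12,-0.12,-0.12],
  grip_force=20,
)

```text
time_s: 0.72
position: [0.3364, -0.4501, 0.4621]
tool_rot: [[0.929, -0.37, -0.0], [-0.37, -0.929, 0.0], [-0.0, -0.0, -1.0]]
ft_force: [1.1, -1.0, 0.3]
grip_width: 0.0003
gripper_force: 0.0
```

>>> jog_arm(
  hand=[0,0,0,0,0],
  travel=[
    [0.05,0.03,0.01],
    [0.05,0.03,0.01],
    [0.05,0.03,0.01],
    [0.05,0.03,0.01],
    [0.05,0.03,0.01],
  ],
  yaw=[0,0,0,0,0],
)

```text
time_s: 1.35
position: [0.5735, -0.2931, 0.4952]
tool_rot: [[0.93, -0.366, 0.007], [-0.366, -0.931, -0.003], [0.007, 0.0, -1.0]]
ft_force: [-7.0, 3.5, 5.6]
grip_width: -0.0001
gripper_force: 0.0
```

>>> jog_arm(
  hand=[0,0,0,0,0],
  travel=[
    [0.04,-0.02,0.04],
    [0.04,-0.02,0.04],
    [0.04,-0.02,0.04],
    [0.04,-0.02,0.04],
    [0.04,-0.02,0.04],
  ],
  yaw=[0,0,0,0,0],
)

```text
time_s: 1.98
position: [0.5965, -0.3052, 0.5075]
tool_rot: [[0.92, -0.368, 0.137], [-0.362, -0.93, -0.07], [0.153, 0.015, -0.988]]
ft_force: [0.1, -0.4, -0.4]
grip_width: -0.0003
gripper_force: 0.0
```

```bash
python3 -c "
from h import *
o=env.observe();print(o['q'],o['position'],o['tool_rot'],o['qvel'])"
```

```text
[-37.78223778  33.59747587  12.73689891   1.97312482 124.95514554
  75.02120806] [ 0.59652975 -0.30516342  0.50753456] [[ 0.91957988 -0.36835021  0.13671493]
 [-0.36190169 -0.92956374 -0.07027388]
 [ 0.15297063  0.01514508 -0.98811468]] [  0.46336251  -0.61809707   0.07735322   2.73102318 -12.33132171
   1.69024326]
```

>>> jog_arm(
  hand=[0,0,0,0,0],
  travel=[
    [0.055,-0.028,0.01],
    [0.055,-0.028,0.01],
    [0.055,-0.028,0.01],
    [0.055,-0.028,0.01],
    [0.055,-0.028,0.01],
  ],
  yaw=[0,0,0,0,0],
)

```text
time_s: 2.6
position: [0.7059, -0.3603, 0.4076]
tool_rot: [[0.892, -0.371, 0.26], [-0.347, -0.928, -0.133], [0.291, 0.028, -0.956]]
ft_force: [0.4, -0.5, -0.5]
grip_width: -0.0001
gripper_force: 0.0
```

>>> jog_arm(
  hand=[0,0,0,0,0],
  travel=[
    [0.055,-0.028,0.03],
    [0.055,-0.028,0.03],
    [0.055,-0.028,0.03],
    [0.055,-0.028,0.03],
    [0.055,-0.028,0.03],
  ],
  yaw=[0,0,0,0,0],
)

```text
time_s: 3.22
position: [0.7574, -0.3865, 0.3955]
tool_rot: [[0.833, -0.376, 0.405], [-0.317, -0.925, -0.207], [0.452, 0.044, -0.891]]
ft_force: [0.7, 0.1, -1.3]
grip_width: -0.0
gripper_force: 0.0
```

>>> jog_arm(
  hand=[0,0,0,0,0],
  travel=[
    [0.045,-0.023,0.05],
    [0.045,-0.023,0.05],
    [0.045,-0.023,0.05],
    [0.045,-0.023,0.05],
    [0.045,-0.023,0.05],
  ],
  yaw=[0,0,0,0,0],
)

```text
time_s: 3.85
position: [0.7615, -0.3884, 0.4636]
tool_rot: [[0.75, -0.384, 0.538], [-0.274, -0.922, -0.275], [0.601, 0.059, -0.797]]
ft_force: [1.6, 0.6, 0.2]
grip_width: -0.0002
gripper_force: 0.0
```

>>> jog_arm(
  hand=[0,0,0,0,0],
  travel=[
    [0.045,-0.023,0.05],
    [0.045,-0.023,0.05],
    [0.045,-0.023,0.05],
    [0.045,-0.023,0.05],
    [0.045,-0.023,0.05],
  ],
  yaw=[0,0,0,0,0],
)

```text
time_s: 4.47
position: [0.7712, -0.3935, 0.5185]
tool_rot: [[0.645, -0.394, 0.654], [-0.221, -0.916, -0.334], [0.731, 0.071, -0.678]]
ft_force: [0.3, -0.5, 0.0]
grip_width: 0.0004
gripper_force: 0.0
```

>>> jog_arm(
  hand=[0,0,0,0,0],
  travel=[
    [-0.06,0.03,-0.03],
    [-0.06,0.03,-0.03],
    [-0.06,0.03,-0.03],
    [-0.06,0.03,-0.03],
    [-0.06,0.03,-0.03],
  ],
  yaw=[0.05,0.05,0.05,0.05,0.05],
)

```text
time_s: 5.1
position: [0.5387, -0.2779, 0.4032]
tool_rot: [[0.68, -0.171, 0.713], [-0.064, -0.983, -0.174], [0.73, 0.073, -0.68]]
ft_force: [0.6, -1.3, 0.5]
grip_width: -0.0002
gripper_force: 0.0
```

>>> jog_arm(
  hand=[0,0,0,0,0],
  travel=[
    [-0.02,0.055,-0.035],
    [-0.02,0.055,-0.035],
    [-0.02,0.055,-0.035],
    [-0.02,0.055,-0.035],
    [-0.02,0.055,-0.035],
  ],
  yaw=[0.05,0.05,0.05,0.05,0.05],
)

```text
time_s: 5.72
position: [0.4478, -0.0259, 0.2428]
tool_rot: [[0.676, 0.077, 0.733], [0.106, -0.994, 0.006], [0.73, 0.074, -0.68]]
ft_force: [1.4, -0.0, -0.1]
grip_width: -0.0001
gripper_force: 0.0
```

>>> jog_arm(
  hand=[0,0,0,0,0],
  travel=[
    [-0.03,0.02,-0.02],
    [-0.03,0.02,-0.02],
    [-0.02,0.02,-0.02],
    [0,0,0],
    [0,0,0],
  ],
  yaw=[0.03,0,0,0,0],
)

```text
time_s: 6.35
position: [0.3697, 0.0324, 0.184]
tool_rot: [[0.672, 0.106, 0.733], [0.126, -0.992, 0.028], [0.73, 0.073, -0.68]]
ft_force: [0.1, -0.6, -0.3]
grip_width: -0.0002
gripper_force: 0.0
```

Run:
```python
from h import *
import cv2
o=env.observe();im=env.get_image('wrist')[:,:,::-1];cv2.imwrite('pics/w1.png',im)
np.save('o1.npy',dict(position=o['position'],tool_rot=o['tool_rot']),allow_pickle=True)
print(o['position'],o['tool_rot'],o['ft_force'],o['q'])
```

```text
[0.36967918 0.03237309 0.18398526] [[ 0.67194119  0.10629262  0.73293719]
 [ 0.12598828 -0.99162783  0.0283053 ]
 [ 0.72980956  0.073322   -0.67970721]] [ 0.05839043 -0.60391177 -0.26958528] [-29.50376225  -2.38978788 136.86863591  82.93226962  22.86396957
 -20.85831921]
```

View pics/w1.png

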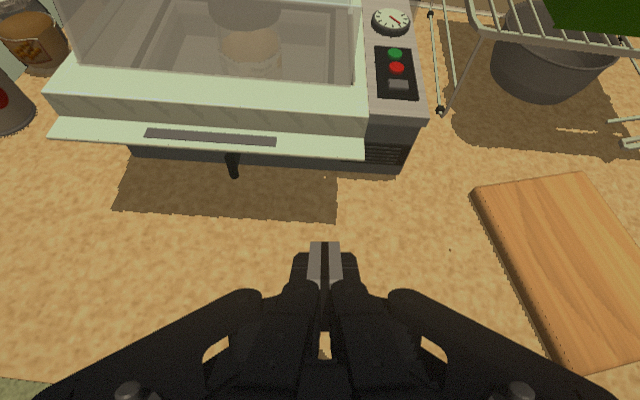

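The wrist view shows the lip edge from (48,138) to (365,160), with the dark catch hanging below it at about (233,153–178). The jar sits inside at (245,45), and the board is at right.

Run:
```python
from h import *
o=np.load('o1.npy',allow_pickle=True).item()
for p,z in(((48,138),.116),((365,160),.116),((233,153),.1),((237,175),.075),((245,25),.159),((250,60),.12),((470,188),.018),((585,171),.018),((556,372),0.018)):
    print(p,wplane(*p,z,o))
```

```text
(48, 138) [0.4701 0.247  0.116 ]
(365, 160) [0.4883 0.007  0.116 ]
(233, 153) [0.4904 0.1147 0.1   ]
(237, 175) [0.4856 0.114  0.075 ]
(245, 25) [0.5752 0.1163 0.159 ]
(250, 60) [0.5834 0.1187 0.12  ]
(470, 188) [ 0.5456 -0.1286  0.018 ]
(585, 171) [ 0.5929 -0.2755  0.018 ]
(556, 372) [ 0.3651 -0.181   0.018 ]
```

>>> jog_arm(
  hand=[0,0,0,0,0],
  travel=[
    [0.02,0.02,-0.03],
    [0.02,0.02,-0.03],
    [0.01,0.003,-0.027],
    [0,0,0],
    [0,0,0],
  ],
  yaw=[0,0,0,0,0],
)

```text
time_s: 7.02
position: [0.4007, 0.0577, 0.1427]
tool_rot: [[0.649, 0.124, 0.751], [0.12, -0.991, 0.059], [0.751, 0.052, -0.658]]
ft_force: [-0.1, 0.5, 0.4]
grip_width: 0.0002
gripper_force: 0.0
```

>>> jog_arm(
  hand=[0,0,0,0,0],
  travel=[
    [0.01,0.008,-0.015],
    [0.01,0.008,-0.015],
    [0,0,-0.015],
    [0,0,0],
    [0,0,0],
  ],
  yaw=[0,0,0,0,0],
)

```text
time_s: 7.65
position: [0.4207, 0.0738, 0.0981]
tool_rot: [[0.648, 0.124, 0.751], [0.12, -0.991, 0.059], [0.752, 0.052, -0.657]]
ft_force: [-0.0, -0.3, -0.4]
grip_width: -0.0003
gripper_force: 0.0
```

```bash
python3 -c "
from h import *
o=env.observe();print(o['q'],o['position'],o['tool_rot'],o['qvel'])"
```

```text
[-14.45129937  23.74731296 139.70073432 153.722558    33.59754129
 -84.31251957] [0.42067148 0.07377043 0.09809024] [[ 0.64807583  0.12356011  0.7514856 ]
 [ 0.1201532  -0.99098156  0.05931904]
 [ 0.75203785  0.05185016 -0.65707735]] [ 0.03821674 -0.2327824   0.00131149  0.96407119  0.33141583 -0.94584248]
```

>>> jog_arm(
  hand=[0,0,0,0,0],
  travel=[
    [0.015,0,0],
    [0.015,0,0],
    [0.015,0,0],
    [0.013,0,0],
    [0,0,0],
  ],
  yaw=[0,0,0,0,0],
)

```text
time_s: 8.28
position: [0.4791, 0.0737, 0.0979]
tool_rot: [[0.648, 0.124, 0.752], [0.121, -0.991, 0.059], [0.752, 0.053, -0.657]]
ft_force: [-0.6, 0.6, -0.5]
grip_width: 0.0
gripper_force: 0.0
```

>>> jog_arm(
  hand=[0,0,0,0,0],
  travel=[
    [0,0.003,0],
    [0,0.003,0],
    [0,0.003,0],
    [0,0.003,0],
    [0,0,0],
  ],
  yaw=[0,0,0,0,0],
)

```text
time_s: 8.9
position: [0.4784, 0.0862, 0.0971]
tool_rot: [[0.649, 0.124, 0.75], [0.121, -0.991, 0.059], [0.751, 0.052, -0.658]]
ft_force: [-0.6, -1.4, -0.3]
grip_width: 0.0001
gripper_force: 0.0
```

>>> jog_arm(
  hand=[0,0,0,0,0],
  travel=[
    [0,0.002,0],
    [0,0.002,0],
    [0,0.002,0],
    [0,0,0],
    [0,0,0],
  ],
  yaw=[0,0,0,0,0],
)

```text
time_s: 9.52
position: [0.4784, 0.0918, 0.0971]
tool_rot: [[0.649, 0.124, 0.75], [0.12, -0.991, 0.059], [0.751, 0.052, -0.658]]
ft_force: [0.2, 0.5, 0.5]
grip_width: -0.0001
gripper_force: 0.0
```

>>> jog_arm(
  hand=[0,0,0,0,0],
  travel=[
    [0,0.002,0],
    [0,0.002,0],
    [0,0.002,0],
    [0,0,0],
    [0,0,0],
  ],
  yaw=[0,0,0,0,0],
)

```text
time_s: 10.15
position: [0.4784, 0.0979, 0.0971]
tool_rot: [[0.649, 0.124, 0.75], [0.121, -0.991, 0.059], [0.751, 0.052, -0.658]]
ft_force: [0.2, 0.2, 0.3]
grip_width: 0.0
gripper_force: 0.0
```

>>> jog_arm(
  hand=[0,0,0,0,0],
  travel=[
    [0,0.002,0],
    [0,0.001,0],
    [0,0.001,0],
    [0,0,0],
    [0,0,0],
  ],
  yaw=[0,0,0,0,0],
)

```text
time_s: 10.78
position: [0.4785, 0.1018, 0.0971]
tool_rot: [[0.649, 0.123, 0.75], [0.12, -0.991, 0.059], [0.751, 0.052, -0.658]]
ft_force: [0.4, -2.7, -0.1]
grip_width: -0.0001
gripper_force: 1.1
```

>>> jog_arm(
  hand=[0,0,0,0,0],
  travel=[
    [0,0.002,0],
    [0,0.002,0],
    [0,0,0],
    [0,0,0],
    [0,0,0],
  ],
  yaw=[0,0,0,0,0],
)

```text
time_s: 11.4
position: [0.4784, 0.1058, 0.0971]
tool_rot: [[0.649, 0.124, 0.75], [0.121, -0.991, 0.059], [0.751, 0.052, -0.658]]
ft_force: [-1.3, -2.5, -0.0]
grip_width: 0.0001
gripper_force: 1.5
```

>>> jog_arm(
  hand=[0,0,0,0,0],
  travel=[
    [0,0.002,0],
    [0,0.002,0],
    [0,0.002,0],
    [0,0.002,0],
    [0,0.001,0],
  ],
  yaw=[0,0,0,0,0],
)

```text
time_s: 12.02
position: [0.4786, 0.1149, 0.0971]
tool_rot: [[0.649, 0.124, 0.751], [0.12, -0.991, 0.059], [0.751, 0.052, -0.658]]
ft_force: [-0.1, -4.1, 0.1]
grip_width: 0.0005
gripper_force: 1.9
```

>>> jog_arm(
  hand=[0,0,0,0,0],
  travel=[
    [0,0,0],
    [0,0,0.002],
    [0,0,0.002],
    [0,0,0.002],
    [0,0,0],
  ],
  yaw=[0,0,0,0,0],
)

```text
time_s: 12.65
position: [0.4782, 0.1148, 0.1031]
tool_rot: [[0.65, 0.124, 0.75], [0.121, -0.991, 0.059], [0.751, 0.052, -0.659]]
ft_force: [-1.1, -4.3, -2.7]
grip_width: 0.0001
gripper_force: 3.3
```

>>> jog_arm(
  hand=[0,0,0,0,0],
  travel=[
    [0,0.0,-0.003],
    [0.003,0,-0.003],
    [0.003,0,0],
    [0,0,0.001],
    [0,0,0.001],
  ],
  yaw=[0,0,0,0,0],
)

```text
time_s: 13.28
position: [0.4843, 0.1148, 0.0988]
tool_rot: [[0.65, 0.124, 0.75], [0.12, -0.991, 0.059], [0.75, 0.052, -0.659]]
ft_force: [0.8, -3.9, -6.8]
grip_width: 0.0003
gripper_force: 3.6
```

>>> jog_arm(
  hand=[0,0,0,0,0],
  travel=[
    [0,0,0.002],
    [0,0,0.002],
    [0,0,0.002],
    [0,0,0.002],
    [0,0,0],
  ],
  yaw=[0,0,0,0,0],
)

```text
time_s: 13.9
position: [0.4845, 0.1149, 0.1075]
tool_rot: [[0.649, 0.124, 0.751], [0.121, -0.991, 0.059], [0.751, 0.052, -0.658]]
ft_force: [-2.1, -3.4, -2.7]
grip_width: -0.0001
gripper_force: 3.1
```

>>> jog_arm(
  hand=[0,0,0,0,0],
  travel=[
    [0,0,0.002],
    [0,0,0.002],
    [0,0,0.002],
    [0,0,0.002],
    [0,0,0],
  ],
  yaw=[0,0,0,0,0],
)

```text
time_s: 14.52
position: [0.4846, 0.1149, 0.1154]
tool_rot: [[0.649, 0.124, 0.751], [0.121, -0.991, 0.059], [0.751, 0.052, -0.658]]
ft_force: [-0.5, -2.8, -3.0]
grip_width: 0.0001
gripper_force: 2.6
```

Run:
```python
from h import *
import cv2
o=env.observe();im=env.get_image('wrist')[:,:,::-1]
s=env.get_image('side')[130:240,250:400][:,:,::-1]
out=np.zeros((520,640,3),np.uint8)
out[:200]=im[:200];out[200:]=cv2.resize(s,(640,320))[:320]
cv2.imwrite('pics/w2.png',out)
print(o['position'],o['ft_force'],o['q'])
```

```text
[0.48456817 0.11489528 0.11537887] [-0.45547278 -2.78994611 -2.96232467] [ -3.19977278  22.32566016 126.43480301 161.23833626  18.28084066
 -81.18052035]
```

View pics/w2.png

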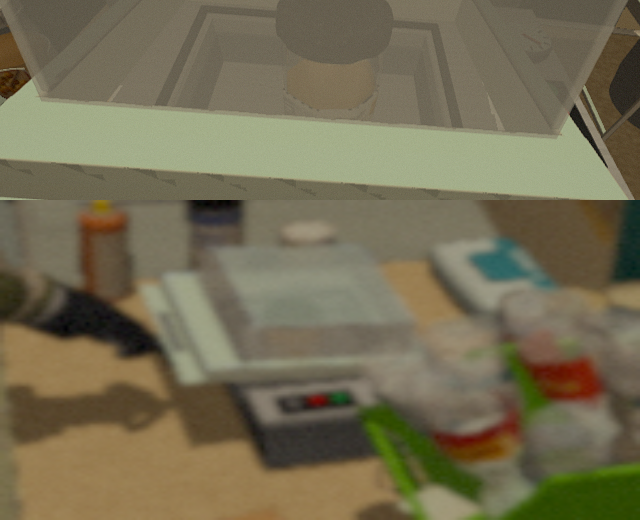

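The hood has risen clear with the catch held aside: the lip is visibly higher and the vertical force only about 3 N. Next is the arc.

Run:
```python
import numpy as np
ps=np.r_[np.linspace(.08,.62,8),np.linspace(.62,1.57,11)[1:]]
h=np.array([.726,.113])
def A(p):
    e=h+.248*np.array([-np.cos(p),np.sin(p)])
    o=np.array([np.interp(p,[.08,.72,1.57],[.0255,.0185,0]),np.interp(p,[.08,.72,1.57],[-.0205,-.017,-.024])])
    return e+o
a=np.array([A(p) for p in ps]);print(np.round(np.diff(a,axis=0),4).tolist());print(a[[0,7,12,-1]])
```

```text
[[0.0014, 0.0194], [0.0029, 0.0192], [0.0043, 0.0188], [0.0057, 0.0184], [0.0071, 0.0178], [0.0084, 0.0172], [0.0097, 0.0164], [0.0135, 0.019], [0.0143, 0.0163], [0.0157, 0.0146], [0.0171, 0.0129], [0.0183, 0.011], [0.0194, 0.009], [0.0202, 0.0069], [0.0208, 0.0048], [0.0212, 0.0026], [0.0215, 0.0004]]
[[0.50429318 0.11231884]
 [0.54375189 0.23954984]
 [0.62274271 0.31336597]
 [0.72580251 0.33699992]]
```

>>> jog_arm(
  hand=[0,0,0,0,0],
  travel=[
    [0,0,0.01],
    [0.001,0,0.01],
    [0.003,0,0.019],
    [0.004,0,0.019],
    [0.006,0,0.018],
  ],
  yaw=[0,0,0,0,0],
)

```text
time_s: 15.25
position: [0.493, 0.1053, 0.1766]
tool_rot: [[0.634, 0.14, 0.76], [0.12, -0.989, 0.081], [0.764, 0.04, -0.644]]
ft_force: [-1.3, 2.1, -3.4]
grip_width: -0.0001
gripper_force: 1.6
```

>>> jog_arm(
  hand=[0,0,0,0,0],
  travel=[
    [0.007,0.001,0.018],
    [0.008,0.001,0.017],
    [0.01,0.001,0.016],
    [0,0,0],
    [0,0,0],
  ],
  yaw=[0,0,0,0,0],
)

```text
time_s: 15.88
position: [0.5107, 0.1064, 0.2109]
tool_rot: [[0.632, 0.148, 0.761], [0.119, -0.988, 0.094], [0.766, 0.031, -0.642]]
ft_force: [-0.6, 0.2, -0.1]
grip_width: 0.0004
gripper_force: 0.0
```

```bash
python3 -c "
from h import *
o=env.observe();print(o['q'],o['position'],o['ft_force'],o['qvel'])
import cv2
s=env.get_image('side')[100:240,230:400][:,:,::-1];im=env.get_image('wrist')[:,:,::-1]
cv2.imwrite('pics/w3.png',np.hstack([cv2.resize(s,(400,330)),cv2.resize(im[:330],(400,330))]))"
```

```text
[ -5.98438307  10.54575293 116.30747221  69.13649445  10.65987921
  10.4142283 ] [0.51072054 0.10640384 0.21087901] [-0.56563178  0.24601713 -0.10552304] [-0.15941612  0.32320385  0.05382804 -0.9895376  -0.25515971  1.18503577]
```

View pics/w3.png

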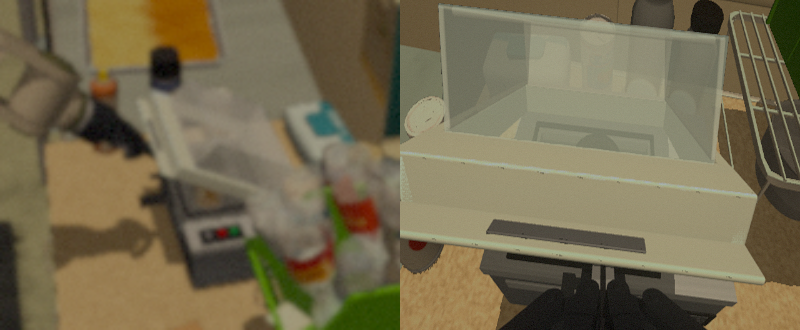

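The hood is partly open with the fingers still under the lip. I continue the arc.

>>> jog_arm(
  hand=[0,0,0,0,0],
  travel=[
    [0.006,0.001,0.014],
    [0.007,0.001,0.014],
    [0.008,0.001,0.014],
    [0.009,0.001,0.014],
    [0,0,0],
  ],
  yaw=[0,0,0,0,0],
)

```text
time_s: 16.6
position: [0.5411, 0.1103, 0.2672]
tool_rot: [[0.631, 0.148, 0.761], [0.119, -0.988, 0.094], [0.766, 0.031, -0.642]]
ft_force: [-0.3, 0.1, -0.1]
grip_width: 0.0
gripper_force: 0.0
```

```bash
python3 -c "
from h import *
o=env.observe();print(o['q'],o['position'],o['ft_force'],o['qvel'])"
```

```text
[ -4.816939     7.93033537 106.85140625  30.42349246  18.11050135
  50.81419179] [0.54111217 0.1103084  0.26716279] [-0.26178592  0.12905111 -0.08385314] [-0.16467895  0.18376484  2.03755592  2.14891923 -1.25446275 -2.27418483]
```

>>> jog_arm(
  hand=[0,0,0,0,0],
  travel=[
    [0.014,0.001,0.016],
    [0.015,0.001,0.015],
    [0.017,0.001,0.013],
    [0.018,0.001,0.011],
    [0.019,0.001,0.009],
  ],
  yaw=[0,0,0,0,0],
)

```text
time_s: 17.23
position: [0.6235, 0.1157, 0.3293]
tool_rot: [[0.635, 0.15, 0.758], [0.119, -0.988, 0.095], [0.764, 0.03, -0.645]]
ft_force: [-2.3, 0.4, -2.3]
grip_width: -0.0003
gripper_force: 1.2
```

>>> jog_arm(
  hand=[0,0,0,0,0],
  travel=[
    [0.02,0.002,0.007],
    [0.02,0.002,0.005],
    [0.02,0.001,0.003],
    [0,0,0],
    [0,0,0],
  ],
  yaw=[0,0,0,0,0],
)

```text
time_s: 17.85
position: [0.6832, 0.1202, 0.3452]
tool_rot: [[0.633, 0.148, 0.76], [0.119, -0.988, 0.094], [0.765, 0.031, -0.643]]
ft_force: [0.2, -0.6, -0.7]
grip_width: 0.0003
gripper_force: 0.0
```

```bash
python3 -c "
from h import *
o=env.observe();print(o['q'],o['position'],o['ft_force'],o['qvel'])
import cv2
s=env.get_image('side')[80:240,230:400][:,:,::-1];im=env.get_image('wrist')[:,:,::-1]
cv2.imwrite('pics/w4.png',np.hstack([cv2.resize(s,(400,380)),cv2.resize(im[:400],(400,380))]))"
```

```text
[-2.27986084 17.29126671 79.3742588  12.67945625 34.38703583 71.1309039 ] [0.68318616 0.12023175 0.34524553] [ 0.23173811 -0.60680635 -0.67062299] [-0.20444537 -0.52579246 -0.08253326 -0.64119855  0.11634674  0.55384864]
```

View pics/w4.png

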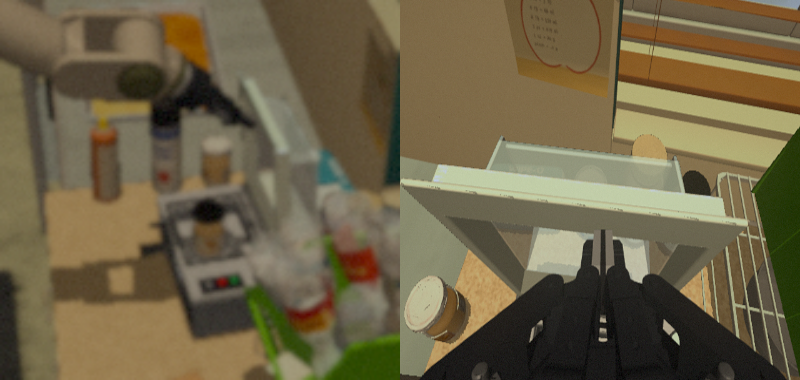

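The hood is almost upright and the jar is exposed. I push about 30 mm further.

>>> jog_arm(
  hand=[0,0,0,0,0],
  travel=[
    [0.008,0.001,0.001],
    [0.008,0.001,0],
    [0.008,0,0],
    [0.008,0,0],
    [0,0,0],
  ],
  yaw=[0,0,0,0,0],
)

```text
time_s: 18.58
position: [0.7164, 0.122, 0.3466]
tool_rot: [[0.632, 0.148, 0.761], [0.119, -0.989, 0.093], [0.766, 0.032, -0.642]]
ft_force: [-0.6, -0.3, -0.1]
grip_width: 0.0
gripper_force: 0.0
```

>>> jog_arm(
  hand=[0,0,0,0,0],
  travel=[
    [-0.02,0,0.0],
    [-0.03,0,0],
    [-0.04,-0.01,0],
    [-0.04,-0.01,0],
    [-0.04,0,0],
  ],
  yaw=[0,0,0,0,0],
)

```text
time_s: 19.2
position: [0.5446, 0.1016, 0.347]
tool_rot: [[0.632, 0.147, 0.761], [0.118, -0.989, 0.092], [0.766, 0.032, -0.642]]
ft_force: [0.2, 0.2, 0.2]
grip_width: -0.0001
gripper_force: 0.0
```

```bash
python3 -c "
from h import *
o=env.observe();print(o['q'],o['position'],o['tool_rot'],o['ft_force'])
import cv2
np.save('o2.npy',dict(position=o['position'],tool_rot=o['tool_rot']),allow_pickle=True)
im=env.get_image('wrist')[:,:,::-1];s=env.get_image('side')[:,:,::-1];c=env.get_image('scene')[:,:,::-1]
cv2.imwrite('pics/w5full.png',im);cv2.imwrite('pics/s5.png',s);cv2.imwrite('pics/c5.png',c)
cv2.imwrite('pics/w5.png',np.vstack([np.hstack([cv2.resize(s[90:240,240:390],(400,400),interpolation=2),cv2.resize(c[130:260,200:330],(400,400),interpolation=2)]),cv2.resize(im,(800,500))[:200]*0+0]) if 0 else np.hstack([cv2.resize(s[90:240,240:390],(400,400),interpolation=2),cv2.resize(im,(400,400),interpolation=2)]))"
```

```text
[-6.12413675  2.65349324 97.84769823 19.24748506 31.63776499 62.60745383] [0.54458173 0.10156849 0.3469884 ] [[ 0.63188614  0.14671372  0.76104861]
 [ 0.11844307 -0.98866616  0.09225213]
 [ 0.76595766  0.03184809 -0.64210167]] [0.18371995 0.18265475 0.20705189]
```

View pics/w5.png

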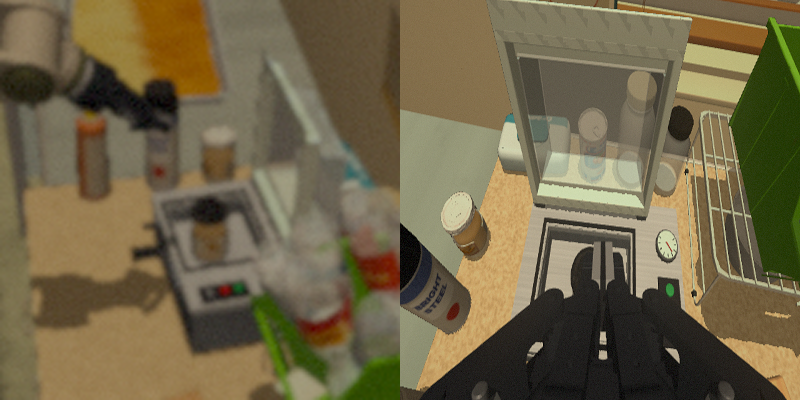

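Hood looks about upright, and the jar's black lid shows in the chamber (side crop about (210,210)). I check the hood angle and jar position numerically.

Run:
```python
from h import *
import cv2
o=np.load('o2.npy',allow_pickle=True).item()
m=np.array([.479,.127]);X=np.array([np.cos(.066),np.sin(.066)]);Y=np.array([-X[1],X[0]])
def onY(p,d,yy):
    t=(yy-(p[:2]-m)@Y)/(d[:2]@Y);q=p+t*d;return np.round([(q[:2]-m)@X-.13,q[2]],4)
for uv in((467,15),(400,215)):print('wrist',uv,onY(*wray(*uv,o),-.12))
for uv in((357,141.8),):print('side',uv,onY(*ray('side',*uv),-.12))
print('side left',onY(*ray('side',340.5,110.6),.12))
# jar lid: dark blob in side view
s=cv2.imread('pics/s5.png');g=s.max(2)
x0,y0=240+150//2.667,0
roi=(slice(160,178),slice(308,330))
mk=(g[roi]<70).astype(np.uint8);n,l,st,ce=cv2.connectedComponentsWithStats(mk)
for i in range(1,n):
    if st[i,4]>15:
        x,y,w,h,a=st[i];print('lid px',x+308,y+160,w,h,ce[i]+[308,160],plane('side',*(ce[i]+[308,160]),.152))
# jar from scene
c=cv2.imread('pics/c5.png');g=c.max(2);
mk=(g<70).astype(np.uint8);n,l,st,ce=cv2.connectedComponentsWithStats(mk[180:250,230:330])
for i in range(1,n):
    if st[i,4]>25:
        x,y,w,h,a=st[i];q=ce[i]+[230,180];print('scene dark',x+230,y+180,w,h,a,plane('scene',*q,.152))
```

```text
wrist (467, 15) [0.1412 0.3566]
wrist (400, 215) [0.1059 0.1249]
side (357, 141.8) [0.1367 0.3468]
side left [0.1339 0.3503]
lid px 308 164 22 10 [318.33561644 168.55479452] [0.615 0.134 0.152]
scene dark 299 198 18 10 61 [0.555 0.025 0.152]
scene dark 244 200 42 25 182 [0.619 0.145 0.152]
scene dark 287 210 17 9 33 [0.524 0.106 0.152]
scene dark 309 215 13 16 119 [0.437 0.083 0.152]
scene dark 284 219 25 20 155 [0.448 0.166 0.152]
scene dark 234 223 8 12 34 [0.586 0.325 0.152]
```

>>> jog_arm(
  hand=[0.085,0.085,0.085,0.085,0.085],
  travel=[
    [0,0.01,-0.02],
    [0,0.01,-0.03],
    [0,0,-0.03],
    [0,0,0],
    [0,0,0],
  ],
  yaw=[0,0,0,0,0],
)

```text
time_s: 19.98
position: [0.5469, 0.122, 0.2682]
tool_rot: [[0.631, 0.147, 0.762], [0.119, -0.989, 0.093], [0.767, 0.032, -0.641]]
ft_force: [0.2, 0.1, -0.5]
grip_width: 0.0851
gripper_force: 0.0
```

```bash
python3 -c "
from h import *
o=env.observe();print(o['q'],o['position'],o['tool_rot'],o['grip_width'])
import cv2
np.save('o3.npy',dict(position=o['position'],tool_rot=o['tool_rot']),allow_pickle=True)
cv2.imwrite('pics/w6.png',env.get_image('wrist')[:,:,::-1])"
```

```text
[ -2.83638564   8.70281264 105.68416725  25.6622425   17.53136003
  56.69721048] [0.5468517  0.1219625  0.26819879] [[ 0.63072822  0.14730458  0.76189453]
 [ 0.11870391 -0.98857765  0.09286339]
 [ 0.7668711   0.0318683  -0.64100946]] 0.08507609422526184
```

View pics/w6.png

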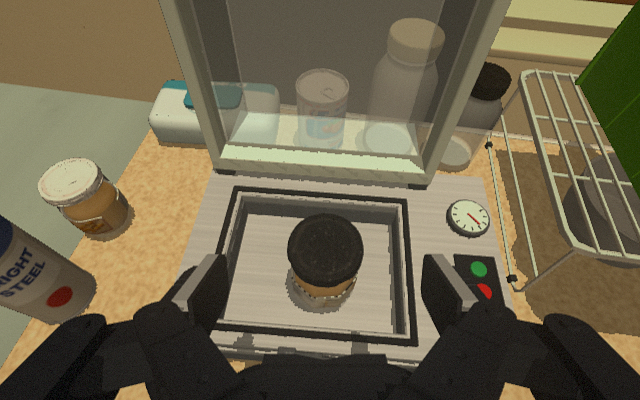

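The jar's lid ellipse is centred at about (325,245), spanning columns 288–363, between the open fingers.

Run:
```python
from h import *
o=np.load('o3.npy',allow_pickle=True).item()
for p in((325,245),(288,248),(363,248),(325,214)):print(p,wplane(*p,.159,o))
m=np.array([.479,.127]);
```

```text
(325, 245) [0.6138 0.1272 0.159 ]
(288, 248) [0.6064 0.1562 0.159 ]
(363, 248) [0.6162 0.0963 0.159 ]
(325, 214) [0.6429 0.1314 0.159 ]
```

>>> jog_arm(
  hand=[0.085,0.085,0.085,0.085,0.085],
  travel=[
    [0.01,0.001,-0.015],
    [0.01,0.001,-0.015],
    [0.01,0.001,-0.015],
    [0.01,0.001,-0.015],
    [0,0,0],
  ],
  yaw=[0,0,0,0,0],
)

```text
time_s: 20.65
position: [0.587, 0.1252, 0.2087]
tool_rot: [[0.633, 0.149, 0.76], [0.119, -0.988, 0.095], [0.765, 0.03, -0.643]]
ft_force: [-0.2, 0.4, -0.2]
grip_width: 0.0854
gripper_force: 0.0
```

```bash
python3 -c "
from h import *
o=env.observe();print(o['q'],o['position'],o['tool_rot'],o['ft_force'])"
```

```text
[ -2.15718054  17.68455093 105.5480923   44.82206987  10.08390182
  37.37406555] [0.58695567 0.12517818 0.20866083] [[ 0.6331341   0.14892952  0.75957963]
 [ 0.11864454 -0.98839152  0.09489823]
 [ 0.76489521  0.03003667 -0.64345405]] [-0.24375633  0.43855051 -0.18098567]
```

>>> jog_arm(
  hand=[0.085,0.085,0.085,0.085,0.085],
  travel=[
    [0.007,0.001,-0.012],
    [0.007,0.001,-0.012],
    [0.006,0,-0.012],
    [0,0,0],
    [0,0,0],
  ],
  yaw=[0,0,0,0,0],
)

```text
time_s: 21.28
position: [0.6089, 0.1206, 0.1817]
tool_rot: [[0.641, 0.162, 0.751], [0.12, -0.987, 0.11], [0.758, 0.02, -0.652]]
ft_force: [-0.7, -0.0, -0.2]
grip_width: 0.0849
gripper_force: 0.0
```

```bash
python3 -c "
from h import *
o=env.observe();print(o['q'],o['position'],o['tool_rot'],o['ft_force'])"
```

```text
[ -3.14865861  21.87065754 104.27701614  59.86353522  10.05795776
  21.48640452] [0.60891219 0.12056103 0.18173376] [[ 0.64071912  0.16175684  0.75054229]
 [ 0.12025633 -0.98663216  0.10997911]
 [ 0.75829903  0.01979175 -0.65160637]] [-0.68208292 -0.01117594 -0.22175107]
```

>>> jog_arm(
  hand=[0.085,0.085,0.085,0.085,0.085],
  travel=[
    [0.001,0.003,0],
    [0.001,0.004,0],
    [0,0,-0.004],
    [0,0,0],
    [0,0,0],
  ],
  yaw=[0.04,0.04,0.02,0,0],
)

```text
time_s: 21.9
position: [0.6109, 0.1275, 0.1772]
tool_rot: [[0.626, 0.259, 0.735], [0.183, -0.966, 0.184], [0.758, 0.02, -0.652]]
ft_force: [-0.5, -0.0, 0.1]
grip_width: 0.0851
gripper_force: 0.0
```

```bash
python3 -c "
from h import *
o=env.observe();print(o['q'],o['position'],o['tool_rot'],o['ft_force'])"
```

```text
[ -4.5553951   22.56380139 104.08291661  68.64898733  15.0439704
   8.16760093] [0.61091065 0.12752245 0.17719663] [[ 0.62622488  0.25902     0.73535776]
 [ 0.18344687 -0.96567059  0.18392272]
 [ 0.75775302  0.01972209 -0.65224336]] [-0.4885502  -0.02775319  0.14485058]
```

Works. Descend 48 mm.

>>> jog_arm(
  hand=[0.085,0.085,0.085,0.085,0.085],
  travel=[
    [0.001,0,-0.01],
    [0.001,0,-0.01],
    [0,0,-0.01],
    [0,0,0],
    [0,0,0],
  ],
  yaw=[0,0,0,0,0],
)

```text
time_s: 22.52
position: [0.6131, 0.1275, 0.1472]
tool_rot: [[0.626, 0.259, 0.735], [0.184, -0.966, 0.184], [0.758, 0.02, -0.652]]
ft_force: [0.2, -0.6, -0.1]
grip_width: 0.0848
gripper_force: 0.0
```

>>> jog_arm(
  hand=[0.085,0.085,0.085,0.085,0.085],
  travel=[
    [0,0,-0.009],
    [0,0,-0.009],
    [0,0,0],
    [0,0,0],
    [0,0,0],
  ],
  yaw=[0,0,0,0,0],
)

```text
time_s: 23.15
position: [0.6131, 0.1275, 0.1292]
tool_rot: [[0.626, 0.259, 0.735], [0.184, -0.966, 0.184], [0.758, 0.02, -0.652]]
ft_force: [-0.6, 0.9, -0.2]
grip_width: 0.0844
gripper_force: 0.0
```

>>> jog_arm(
  hand=[0.07,0.066,0.05,0.05,0.05],
  travel=[
    [0,0,0],
    [0,0,0],
    [0,0,0],
    [0,0,0],
    [0,0,0],
  ],
  yaw=[0,0,0,0,0],
  grip_force=30,
)

```text
time_s: 23.78
position: [0.613, 0.1277, 0.129]
tool_rot: [[0.626, 0.26, 0.735], [0.183, -0.965, 0.185], [0.758, 0.019, -0.652]]
ft_force: [-3.8, 1.7, 5.4]
grip_width: 0.0583
gripper_force: 31.5
```

>>> jog_arm(
  hand=[0.05,0.05,0.05,0.05,0.05],
  travel=[
    [0,0,0],
    [0,0,0],
    [0,0,0.004],
    [0,0,0.006],
    [0,0,0.006],
  ],
  yaw=[0,0,0,0,0],
)

```text
time_s: 24.4
position: [0.6125, 0.1272, 0.1436]
tool_rot: [[0.629, 0.259, 0.733], [0.184, -0.966, 0.183], [0.756, 0.02, -0.655]]
ft_force: [0.5, -0.5, -3.6]
grip_width: 0.0582
gripper_force: 32.7
```

>>> jog_arm(
  hand=[0.05,0.05,0.05,0.05,0.05],
  travel=[
    [0,0,0.015],
    [0,0,0.018],
    [0,0,0.018],
    [-0.005,0,0.018],
    [-0.01,0,0.014],
  ],
  yaw=[0,0,0,0,0],
)

```text
time_s: 25.02
position: [0.5975, 0.1273, 0.2271]
tool_rot: [[0.628, 0.26, 0.733], [0.184, -0.966, 0.184], [0.756, 0.019, -0.654]]
ft_force: [0.2, 0.2, -4.2]
grip_width: 0.0582
gripper_force: 32.7
```

>>> jog_arm(
  hand=[0.05,0.05,0.05,0.05,0.05],
  travel=[
    [-0.02,0,0],
    [-0.025,-0.005,0],
    [-0.025,-0.01,0],
    [-0.025,-0.015,0],
    [-0.02,-0.02,0],
  ],
  yaw=[0,0,0,0,0],
)

```text
time_s: 25.65
position: [0.4815, 0.0775, 0.2266]
tool_rot: [[0.628, 0.26, 0.733], [0.184, -0.965, 0.185], [0.756, 0.019, -0.654]]
ft_force: [0.1, -1.3, -4.6]
grip_width: 0.0584
gripper_force: 32.8
```

```bash
python3 -c "
from h import *
o=env.observe();print(o['q'],o['position'],o['tool_rot'],o['ft_force'],o['grip_width'])"
```

```text
[-16.33534518   5.29151188 118.55524675  64.80663475  25.08640101
   4.9354509 ] [0.48146748 0.07747942 0.22661436] [[ 0.62810406  0.26040446  0.73326312]
 [ 0.18437326 -0.96531127  0.1848801 ]
 [ 0.75597076  0.01907017 -0.65432755]] [ 0.1346362  -1.28988058 -4.55289885] 0.05844566710077179
```

>>> jog_arm(
  hand=[0.05,0.05,0.05,0.05,0.05],
  travel=[
    [0,-0.03,0],
    [0,-0.035,0],
    [0,-0.035,0],
    [0,-0.035,0],
    [0,-0.035,0],
  ],
  yaw=[-0.06,-0.06,-0.06,-0.06,-0.06],
)

```text
time_s: 26.28
position: [0.4824, -0.0936, 0.2267]
tool_rot: [[0.654, -0.04, 0.755], [-0.011, -0.999, -0.043], [0.756, 0.019, -0.654]]
ft_force: [0.4, 0.4, -5.4]
grip_width: 0.0582
gripper_force: 32.8
```

>>> jog_arm(
  hand=[0.05,0.05,0.05,0.05,0.05],
  travel=[
    [0,-0.035,0],
    [0,-0.035,0],
    [0,-0.035,0],
    [0,-0.03,0],
    [0,-0.012,0],
  ],
  yaw=[-0.06,-0.06,-0.06,-0.06,-0.06],
)

```text
time_s: 26.9
position: [0.4827, -0.2414, 0.227]
tool_rot: [[0.621, -0.335, 0.709], [-0.205, -0.942, -0.266], [0.757, 0.019, -0.653]]
ft_force: [0.1, -0.0, -4.4]
grip_width: 0.0583
gripper_force: 32.9
```

```bash
python3 -c "
from h import *
o=env.observe();print(o['q'],o['position'],o['tool_rot'],o['ft_force'],o['grip_width'])"
```

```text
[-48.70820765  10.45544733 111.74338157  61.0840745   24.08464585
  10.43806377] [ 0.48274045 -0.24140582  0.22704313] [[ 0.62061349 -0.33532026  0.70880125]
 [-0.20542571 -0.94190628 -0.26573075]
 [ 0.75672926  0.01931009 -0.65344315]] [ 0.10379784 -0.03033999 -4.38920293] 0.058311705771493944
```

>>> jog_arm(
  hand=[0.05,0.05,0.05,0.05,0.05],
  travel=[
    [0,0,-0.02],
    [0,0,-0.025],
    [0,0,-0.025],
    [0,0,-0.02],
    [0,0,-0.01],
  ],
  yaw=[0,0,0,0,0],
)

```text
time_s: 27.52
position: [0.4825, -0.2396, 0.1258]
tool_rot: [[0.623, -0.332, 0.708], [-0.204, -0.943, -0.263], [0.755, 0.019, -0.655]]
ft_force: [0.5, -0.0, -4.2]
grip_width: 0.0586
gripper_force: 33.0
```

>>> jog_arm(
  hand=[0.05,0.05,0.05,0.05,0.05],
  travel=[
    [0,0,-0.015],
    [0,0,-0.01],
    [0,0,-0.008],
    [0,0,-0.003],
    [0,0,0],
  ],
  yaw=[0,0,0,0,0],
)

```text
time_s: 28.15
position: [0.4829, -0.2396, 0.0913]
tool_rot: [[0.621, -0.331, 0.71], [-0.203, -0.943, -0.263], [0.757, 0.019, -0.653]]
ft_force: [0.8, 0.5, -5.1]
grip_width: 0.0583
gripper_force: 33.0
```

Run:
```python
from h import *
import cv2
o=env.observe();print(o['position'],o['tool_rot'],o['ft_force'],o['q'])
R=o['tool_rot'];c=env.calibration('wrist');H=c['hand_eye']
im=env.get_image('wrist')[:,:,::-1];cv2.imwrite('pics/w7.png',im)
def proj(P):
    q=H[:3,:3].T@(R.T@(P-o['position'])-H[:3,3]);return q[:2]/q[2]*[c['fx'],c['fy']]+[c['cx'],c['cy']]
a=np.linspace(0,2*np.pi,13)[:-1]
cen=o['position']+[0,0,.030]
pts=np.array([proj(cen+.0315*np.array([np.cos(t),np.sin(t),0])) for t in a]);print('exp lid bbox',pts.min(0),pts.max(0))
g=im.max(2)
for r in range(int(pts[:,1].min())-30,int(pts[:,1].max())+20,5):print(r,''.join('%4d'%v for v in g[r,260:400:10]))
```

```text
[ 0.48294979 -0.23962665  0.09134129] [[ 0.62147479 -0.33143626  0.70987259]
 [-0.20284774 -0.94327931 -0.26282492]
 [ 0.75671784  0.01934301 -0.6534554 ]] [ 0.7889067   0.53160658 -5.08586256] [-48.59375553  28.10079599 121.95768881 125.04465629  25.97702138
 -58.79255259]
exp lid bbox [233.70778155 175.8299766 ] [414.0487808  341.88695493]
145  142 137 136 144 141 237 235 235 234 235 235 227 235 228
150  141 137 132 233 229 235 236 232 235 233 230 231 235 235
155  142 134 237 234 235 227 234 232 232 236 229 229 237 236
160  236 233 233 234 235 225 235 233 236 226 234 228 233 226
165  228 233 225 235 232 230 233 234 230 235 235 235 232 237
170  236 235 224 234 234 218 237 229 230 234 234 236 232 233
175  233 235 233 233 233 127  55  49  73 240 234 233 234 236
180  230 233 234 160  56  57  58  63  57  62 172 226 235 229
185  227 235  48  61  60  66  67  69  70  55  56  84 237 235
190  234 184  56  67  65  66  59  57  58  67  63  63 228 231
195  236  60  68  70  59  53  53  58  51  54  67  63  65 225
200  144  68  72  57  55  49  54  54  58  53  63  71  68 183
205   61  69  72  55  53
[... 1227 characters left out ...]
3  49  61  58  53  42  43  45
310   29  46  46  54  53  55  57  76  49  47  39  41  41  36
315  112  33  42  44  42  45  44  52  27  45  30  47  35 177
320  127  26  34  48  44  40  42  49  49  48  45  35  29 233
325  130 116  32  35  43  47  42  38  44  40  34  24  98 233
330  129 128 108  25  19  33  49  59  41  35  32 116 151 232
335  135 130 114  39  23  19  26  25  19  24 140  78 148 231
340  135 127 125 135 158  15  29  30  20 150 132 137 152 231
345  129 130 134 119 134 133 141 141 144 136 164 147 145 231
350  237 135 132 123 152 150 146 144 122 189 136 144 143 231
355  209  40  40  32  77 145 125 133 146  61  40  38  40 202
360  226  40  47  38  41  37  39  44  43  39  41  42  43 146
```

The lid is where an upright jar should put it (rows 174–343 against 176–342 expected). Lower the last few millimetres gently.

>>> jog_arm(
  hand=[0.05,0.05,0.05,0.05,0.05],
  travel=[
    [0,0,-0.003],
    [0,0,-0.002],
    [0,0,-0.001],
    [0,0,0],
    [0,0,0],
  ],
  yaw=[0,0,0,0,0],
)

```text
time_s: 28.82
position: [0.483, -0.2396, 0.0857]
tool_rot: [[0.621, -0.331, 0.711], [-0.202, -0.943, -0.263], [0.757, 0.02, -0.653]]
ft_force: [0.4, -0.1, -3.5]
grip_width: 0.0582
gripper_force: 33.0
```

>>> jog_arm(
  hand=[0.05,0.05,0.05,0.05,0.05],
  travel=[
    [0,0,-0.001],
    [0,0,-0.001],
    [0,0,0],
    [0,0,0],
    [0,0,0],
  ],
  yaw=[0,0,0,0,0],
)

```text
time_s: 29.45
position: [0.483, -0.2396, 0.0837]
tool_rot: [[0.621, -0.331, 0.711], [-0.202, -0.943, -0.263], [0.757, 0.02, -0.653]]
ft_force: [0.8, 0.4, -4.8]
grip_width: 0.0584
gripper_force: 33.0
```

>>> jog_arm(
  hand=[0.05,0.05,0.05,0.05,0.05],
  travel=[
    [0,0,-0.001],
    [0,0,0],
    [0,0,-0.001],
    [0,0,0],
    [0,0,0],
  ],
  yaw=[0,0,0,0,0],
)

```text
time_s: 30.08
position: [0.4831, -0.2396, 0.0821]
tool_rot: [[0.62, -0.331, 0.711], [-0.202, -0.943, -0.263], [0.758, 0.02, -0.652]]
ft_force: [-3.5, 1.1, 5.0]
grip_width: 0.0585
gripper_force: 33.9
```

>>> jog_arm(
  hand=[0.05,0.05,0.062,0.066,0.07],
  travel=[
    [0,0,0.0005],
    [0,0,0],
    [0,0,0],
    [0,0,0],
    [0,0,0],
  ],
  yaw=[0,0,0,0,0],
  grip_force=20,
)

```text
time_s: 30.7
position: [0.4831, -0.2396, 0.0822]
tool_rot: [[0.621, -0.331, 0.711], [-0.202, -0.943, -0.263], [0.758, 0.02, -0.652]]
ft_force: [-0.4, -0.3, -0.2]
grip_width: 0.0701
gripper_force: 0.0
```

>>> jog_arm(
  hand=[0.085,0.085,0.085,0.085,0.085],
  travel=[
    [0,0,0],
    [0,0,0],
    [0,0,0],
    [0,0,0],
    [0,0,0],
  ],
  yaw=[0,0,0,0,0],
)

```text
time_s: 31.32
position: [0.483, -0.2395, 0.0821]
tool_rot: [[0.621, -0.331, 0.711], [-0.202, -0.943, -0.263], [0.757, 0.02, -0.653]]
ft_force: [0.7, 0.2, -0.1]
grip_width: 0.0849
gripper_force: 0.0
```

>>> jog_arm(
  hand=[0.085,0.085,0.085,0.085,0.085],
  travel=[
    [0,0,0.006],
    [0,0,0.01],
    [0,0,0.015],
    [0,0,0.02],
    [0,0,0.02],
  ],
  yaw=[0,0,0,0,0],
)

```text
time_s: 31.95
position: [0.4829, -0.2395, 0.1537]
tool_rot: [[0.621, -0.331, 0.71], [-0.202, -0.943, -0.263], [0.757, 0.02, -0.653]]
ft_force: [-0.4, -0.6, 0.1]
grip_width: 0.0849
gripper_force: 0.0
```

>>> jog_arm(
  hand=[0.085,0.085,0.085,0.085,0.085],
  travel=[
    [0,0,0.02],
    [0,0,0.02],
    [0,0,0.02],
    [-0.01,0,0.02],
    [0,0,0],
  ],
  yaw=[0,0,0,0,0],
)

```text
time_s: 32.58
position: [0.4729, -0.2397, 0.2343]
tool_rot: [[0.619, -0.331, 0.712], [-0.201, -0.943, -0.264], [0.759, 0.021, -0.651]]
ft_force: [0.1, 0.5, -1.2]
grip_width: 0.0846
gripper_force: 0.0
```

Run:
```python
from h import *
import cv2
o=env.observe();print(o['position'],o['ft_force'])
R=o['tool_rot'];c=env.calibration('wrist');H=c['hand_eye']
im=env.get_image('wrist')[:,:,::-1];cv2.imwrite('pics/w8.png',im);s=env.get_image('side')[:,:,::-1];cv2.imwrite('pics/s8.png',s)
def proj(P):
    q=H[:3,:3].T@(R.T@(P-o['position'])-H[:3,3]);return q[:2]/q[2]*[c['fx'],c['fy']]+[c['cx'],c['cy']]
a=np.linspace(0,2*np.pi,25)
P=np.array([proj(np.array([.482+.0315*np.cos(t),-.24+.0315*np.sin(t),z])) for t in a for z in(.112,)]);print('exp lid top',P.min(0),P.max(0))
mk=cv2.morphologyEx((im.max(2)<75).astype(np.uint8),cv2.MORPH_OPEN,np.ones((5,5)))
n,l,st,ce=cv2.connectedComponentsWithStats(mk)
print([(st[i].tolist(),ce[i].round().tolist()) for i in range(1,n) if st[i,4]>800])
# hood lip corner moved? compare side views around hood
s5=cv2.imread('pics/s5.png');d=cv2.absdiff(s5,s).max(2)[100:200,250:400];print('side diff frac',(d>60).mean())
ys,xs=np.where(d>60);print(xs.mean()+250,ys.mean()+100,xs.min()+250,xs.max()+250,ys.min()+100,ys.max()+100)
```

```text
[ 0.47289539 -0.23967353  0.23426366] [ 0.09763209  0.53680578 -1.16873075]
exp lid top [273.82214567 280.92701338] [357.67650884 368.54519705]
[([14, 16, 62, 43, 1986], [45.0, 37.0]), ([143, 19, 70, 68, 2035], [175.0, 48.0]), ([193, 79, 141, 57, 3271], [256.0, 107.0]), ([427, 124, 213, 114, 13424], [521.0, 176.0]), ([0, 155, 640, 245, 57780], [288.0, 340.0]), ([0, 215, 44, 91, 2474], [25.0, 260.0]), ([602, 244, 38, 47, 937], [619.0, 269.0])]
side diff frac 0.08
274.80916666666667 156.81416666666667 250 324 101 199
```

Run:
```python
import cv2
g=cv2.imread('pics/w8.png').max(2)
for r in range(255,375,6):print(r,''.join('%4d'%v for v in g[r,240:400:10]))
```

```text
255  218 217 218 216 220 220 218 218 219 221 217 215 219 219 206 220
261  218 215 218 218 220 218 219 216 219 219 220 214 218 220 219 218
267  218 218 216 161 219 218 222 219 218 219 224 206 218 216 221 208
273  219 207 166 211 216 217 220 218 217 216 219 219 217 215 217 219
279  213 173 213 214 218 219 219 222 166 219 218 210 218 209 218 219
285  192 220 218 208 215 218  48  60  67  62 224 221 216 216 219 220
291  216 219 219 219 212  79  72  68  60  64  59 218 220 220 217 219
297  218 207 217 206 211  64  58  60  56  60  69 155 215 221 217 220
303  218 203 221 217 211  68  59  52  66  54  58  60 220 219 211 219
309  214 197 216 219  51  62  53  53  52  51  57  57 220 217 213 217
315  215 204 208 215  59  44  52  53  55  52  52  59 216 216 218 206
321  216 202 208 217  64  57  51  50  53  47  52  57 218 214 215 219
327  217 197 211 216  55  50  48  47  51  49  55  55 219 219 215 216
333  218 216 211 211  55  57  56  46  51  51  56  51 215 215 215 211
339  217 214 201 215  33  59  61  44  59  49  46  48 215 214 215 214
345  213 213 202 213 118  49  51  51  43  55  74  47 213 216 218 216
351  211 118 203 209 120  44  50  48  51  61  47 205 216 215 217 213
357  203 121 208  47  42  39  36  43  46  39  46  43  44  50  48 215
363  113 120 150  41  40  40  42  35  32  41  41  44  39  45  48 190
369  120  39  36  43  43  41  33  36  29  35  38  43  42  46  43  49
```

The lid matches an upright jar on the board, the hood is unmoved, and the arm is clear. I hand in.

```bash
python3 -c "
from rig import env
print(env.close_job())"
```

```text
the job is handed in; nothing more can be done
None
```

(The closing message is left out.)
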